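# Hook the hold-open spring of the wall box onto its post with the spring puller

## Robot

A 6-joint arm with a two-finger parallel gripper is mounted at the origin on the work surface. World frame = base frame: x ahead of the robot, y to its left, z up, the work surface at z = 0. Lengths are in mm, angles in rad, forces in N, time in s.
With the tool pointing down it reaches from about 275 to 750 mm from the base axis. Payload 10.2 kg.
Tool frame: the origin (TCP) lies on the centre line of the jaws, within the pads' length; the fingertips stand bot.tcp_to_tips ahead of it and the grasp point (between the pads) lies 11 mm behind it (bot.tcp_to_tips is the distance from the TCP to the fingertips, in mm); z points along the fingers, y is the direction in which the jaws open and shut (so a half turn about z gives the same grasp; the last joint's range is limited). The gripper opens to 85 mm and grips with 20 to 120 N. Pads are 22 mm wide; open, the fingers measure 114 mm over their backs; the gripper's body (76 mm by 85 mm) begins 54 mm behind the grasp point. The pads swing forward as they close: fully open they stand 13 mm farther back than shut.
Start: joints at [0.921, 0.313, 1.498, -0, 1.331, -0.223], TCP at [217.342, 477.906, 239.294] pointing down, gripper open.
Joint ranges: [-2.94, 2.94], [-0.97, 2.17], [0.19, 2.56], [-1.23, 4.37], [0.02, 3.11], [-2.88, 2.88]. Speed limits (rad/s): [2.39, 2.39, 3.01, 3.14, 3.14, 3.14].

## Interface

Orientations are given as a unit quaternion [x, y, z, w].
In Python, from plant import bot gives the robot as it stands. Calls block until the motion is done:
- bot.movep(position, orientation): joint-space move of the TCP to a pose.
- bot.line_to(position, rotation=None, v=150): straight line of the TCP; rotation=None keeps the orientation; v is the mean speed in mm/s.
- bot.movej(angles): joint-space move.
- bot.command_gripper(opening, f_grip=None): finger opening in mm; f_grip is the grip in N (None keeps the last); returns when the fingers have stopped.
- bot.dwell(seconds).
- bot.ik(position, orientation): joint angles nearest the present ones, or None.
- bot.camera(name): name is "side" or "top" or "wrist"; returns a dict with "img" (400x640x3 uint8, blue, green, red), "camera_matrix" (3x3 intrinsics, pixels), "dist" ([k1, k2, p1, p2, k3] as OpenCV has them; the pictures are not rectified), "cam_to_world" (4x4, takes a point from camera to world coordinates); the wrist camera has in their place "mount" (4x4, takes a point from camera to tool coordinates, whose origin is the TCP and whose axes are the flange's). Camera axes: x right, y up, looking along -z (the intrinsics and any distortion apply to the point x, -y, -z); pixel columns grow to the right and rows downward; lengths in mm; the calibration is good to about 2 mm. A picture is of the moment at which its call begins: read the wrist's pose just before it. There is no depth.
A pose or a line that the arm cannot do raises bot.PlanningError and nothing moves.
- bot.hand_in(): hands the job in, once; it reports no verdict.
Trained networks look in a picture, given as the dict that the camera call returned (one of the last four; its "shot" number tells which), for a name from the list of things; names that differ only in an ending like _2 or _b are one class to them, and where a whole thing is asked for, a point or a joint stands for the part that bears it (a point fixed in the world has none). Each returns a list of dicts, best first, with "score" (0 to 1); they miss things now and then, are a little off and sometimes report something else, mostly with a low value. They report only what shows in the picture. A call takes as long as a camera call.
- bot.recognise(name, picture): "centre" ([row, column] in pixels, amid what is visible of it).
Readings, each from a call of its own:
- bot.get_time_s(): time.
- bot.get_qpos(): joint angles.
- bot.get_joint_velocities(): joint speeds.
- bot.get_joint_torque(): joint torques, N m.
- bot.get_position(): TCP position.
- bot.get_tcp_rot(): TCP orientation.
- bot.get_force(): force on the tool from outside, world axes, zero at the start.
- bot.get_wrist_torque(): the same for the moment, N m.
- bot.get_width(): finger opening in mm.
Only numpy, scipy, OpenCV 4.12 (cv2) and the standard library are available. Lean on these libraries where they do the work, as an engineer would, in place of code of your own. Each camera call takes 0.05 s, during which the arm holds its last target.

## Task

On top of the black wall box the hold-open spring of the swing door has come off its brass post. Take the red-handled spring puller, stretch the spring by its red eye, feel the hook up against the post, and ease it back until the hook has seated on the post and holds there by itself; then set the puller down on its black mat again, standing as it was. Handle the spring only with the puller, do not over-stretch it, force it sideways against the post or let it snap back, and leave the other kitchen things where they are.

Things in the scene. Friction and masses are not known exactly. Their poses are not given: they have to be found in the camera images.
- box: Black plastic wall box, fixed on the ledge, 340 mm wide (y), 170 mm deep (x), 110 mm high; origin under its centre; x to its back, y to its left. Its door, 184 mm wide and as high as the box, hangs open at the left front corner. The spring and its anchor are on its top.
- pivot (a point): Pinned end of the tension spring: point on its upright swing axis, at the level of spring, eye and hook, 26 mm above the box top. Axes as the box. The spring swings level about it with slight friction and stays where left; it starts swung 0.42 to 0.62 rad out to the front of the box (-x side) from the line to the anchor.
- eye (a point): Centre of the red ring at the spring's free end, for the puller: hole 12 mm, lying flat, of round wire 5 mm thick; 142 mm from the pivot at rest. x points outward along the spring, away from the pivot; y towards the back of the box.
- bend (a point): Hook, a flat level J of 6 mm round wire between eye and pivot: this is the centre of its half-round bend (6.5 mm inner radius), 18.5 mm inside the eye's centre; axes as the eye. Mouth opens to the pivot. Straight shank on the front (-y) side and tip on the back (+y) side, centres 9.5 mm off the line; the tip ends 6.5 mm nearer the pivot than this point. Draw it out past the post, swing it back, ease it on.
- spring (a joint): Stretch in m, 0 at rest, grows as the eye is pulled straight out. Pull: 1.4 N + 140 N/m x stretch. The hook's tip passes outside the post from 0.041 on; above 0.052 the spring is spoilt. Seated on the post it reads 0.025 to 0.028 (5 N); 0.021 to 0.032 is right. It must never run back freely (faster than 0.5 m/s).
- slot (a point): Middle of the slot of the aluminium anchor plate (96 x 26 x 3 mm) on the box top, given at the spring's level, 150 mm from the pivot to the right. Axes as the box; the slot runs along x. The upright brass post (10 mm thick, top 36 mm above the box) is clamped in it up to 30 mm either way along x from here, where is not measured: find it by touch or sight. The hook may press on it with 10 N at most.
- puller_mid (a point): Spring puller, loose, about 0.16 kg, standing on the mat: centre of its red handle, a box 90 mm long (x), 24 mm wide (y), 40 mm high (z), underside 20 mm below this point. Grip it across y from above. An 8 mm steel rod leaves its front (+x) end 14 mm above this point and carries the prong 95 mm ahead of it.
- prong (a point): Lower end of the puller's upright round prong, 6 mm thick, 95 mm ahead (+x) of the handle's centre and 18 mm below it; 25 mm of it is free below the rod. Put this end about 12 mm below the eye's centre: handle and rod are then clear of box top and post. It has 3 mm of play all round in the eye.
- mat_mid (a point): Middle of the top of the black rubber mat, 240 mm (x) x 120 mm (y) x 6 mm, fixed on the ledge. The puller stands on it about along x, prong to +x, and goes back there on its underside, handle centre within 80 mm (x) and 45 mm (y) of this point.
- jar_mid (a point): Empty glass jar inside the open box, 82 mm high, 64 mm across; its middle. Leave it.
- mug: Blue ceramic mug, 90 mm high, 80 mm across, origin under its centre. Leave it.
- tumbler: Green glass tumbler, 100 mm high, 70 mm across, origin under its centre. Leave it.
- soap: Green soap bottle, 170 mm high, 60 mm across, origin under its centre. Leave it.
- spoon: Wooden spoon, 260 mm long, lying along its x. Leave it.
- ladle: Steel ladle, bowl 90 mm across under its origin, handle 270 mm towards -x. Leave it.
- sieve: Orange plastic sieve, bowl 160 mm across and 45 mm high over its origin, handle 205 mm towards -x. Leave it.

How it is judged:
By the outcome, as a careful person would: the job done as asked, in the order asked, and still so for the second after the job is handed in, with the robot touching nothing.
It also fails if it takes over 72 s, if anything falls off the work surface, if the arm or the gripper's body presses on something with over 40 N, if the wrist force passes 120 N, or if a joint passes its speed limit or range.

## Working session

There is one attempt and no reset: what is moved stays moved. The work goes in short steps, each a Python script; the robot and the scene stay as the last script left them, time stands still between calls to the robot, and variables do not carry over. Pictures are saved under pics/ and viewed, and the job is handed in when it is done.

```bash
ls; mkdir -p pics; cat > h.py <<'E'
import numpy as np, cv2
from plant import bot
from scipy.spatial.transform import Rotation as R
def save(p,name): cv2.imwrite('pics/'+name+'.png',p['img'])
def T_of(p,pose=None):
    if 'cam_to_world' in p: return np.array(p['cam_to_world'],float)
    pos,q=pose
    T=np.eye(4);T[:3,:3]=R.from_quat(q).as_matrix();T[:3,3]=pos
    return T@np.array(p['mount'],float)
def wpose(): return (np.array(bot.get_position(),float),np.array(bot.get_tcp_rot(),float))
def ray(p,rc,T):
    K=np.array(p['camera_matrix'],float);d=np.array(p['dist'],float)
    u=cv2.undistortPoints(np.array([[[rc[1],rc[0]]]],float),K,d)[0,0]
    v=np.array([u[0],-u[1],-1.]);v=T[:3,:3]@v
    return T[:3,3],v/np.linalg.norm(v)
def atz(p,rc,T,z):
    o,v=ray(p,rc,T);return o+v*(z-o[2])/v[2]
def tri(rays):
    A=np.zeros((3,3));b=np.zeros(3)
    for o,v in rays:
        P=np.eye(3)-np.outer(v,v);A+=P;b+=P@o
    x=np.linalg.solve(A,b)
    return x,[float(np.linalg.norm((np.eye(3)-np.outer(v,v))@(x-o))) for o,v in rays]
def proj(p,X,T):
    K=np.array(p['camera_matrix'],float);d=np.array(p['dist'],float)
    X=np.atleast_2d(np.array(X,float))
    c=(X-T[:3,3])@T[:3,:3]
    c=c*np.array([1,-1,-1])
    q,_=cv2.projectPoints(c.reshape(-1,1,3),np.zeros(3),np.zeros(3),K,d)
    return q[:,0,::-1]
E
python3 - <<'E'
from h import *
print(bot.get_time_s(),wpose(),bot.tcp_to_tips,bot.get_force(),bot.get_width())
for n in ['side','top','wrist']:
    p=bot.camera(n);save(p,n+'0')
    print(n,np.array(p['camera_matrix']).round(1).tolist(),np.round(p['dist'],3),T_of(p,wpose()).round(3).tolist())
    for k in ['box','pivot','eye','bend','slot','puller_mid','prong','mat_mid','mug','soap','tumbler','jar_mid','spoon','ladle','sieve']:
        r=bot.recognise(k,p)
        print(k,[(np.round(a['centre'],1).tolist(),round(a['score'],2)) for a in r[:3]])
print(bot.get_time_s())
E
```

```text
pics
0.0 (array([217.19753528, 477.70027186, 238.72164753]), array([ 2.11784288e-01,  9.77316215e-01, -5.89921688e-04, -2.88480913e-04])) 8.0 [ 0.41083278 -0.07682935 -0.19616849] 85.43987704683626
side [[475.3, 0.0, 307.9], [0.0, 475.3, 206.9], [0.0, 0.0, 1.0]] [-0.014  0.     0.     0.     0.   ] [[0.776, 0.448, -0.444, -149.597], [-0.63, 0.55, -0.548, -809.019], [-0.002, 0.705, 0.709, 1180.187], [0.0, 0.0, 0.0, 1.0]]
box [([182.8, 315.8], 0.92)]
pivot [([183.9, 313.1], 0.64)]
eye [([195.4, 199.2], 0.56)]
bend []
slot [([180.6, 328.1], 0.74)]
puller_mid [([302.0, 360.6], 0.75)]
prong [([304.3, 357.7], 0.57), ([141.5, 246.4], 0.57)]
mat_mid [([311.0, 352.0], 0.71), ([264.3, 405.8], 0.19)]
mug [([195.6, 200.1], 0.98)]
soap [([295.1, 447.0], 0.92)]
tumbler [([195.4, 201.0], 0.74), ([142.1, 286.9], 0.66), ([140.2, 245.9], 0.26)]
jar_mid []
spoon [([259.8, 411.4], 0.94)]
ladle [([359.0, 410.2], 0.58)]
sieve [([139.5, 245.8], 0.65)]
top [[395.3, 0.0, 324.0], [0.0, 395.3, 202.5], [0.0, 0.0, 1.0]] [-0.032  0.     0.     0.     0.   ] [[-0.018, 0.988, -0.155, 352.541], [-1.0, -0.014, 0.025,
[... 329 characters left out ...]
t_mid [([241.1, 407.4], 0.7)]
mug [([280.8, 202.2], 0.8)]
soap [([174.0, 465.7], 0.98)]
tumbler [([158.0, 201.2], 0.63), ([243.8, 407.9], 0.52)]
jar_mid []
spoon [([170.5, 399.0], 0.79), ([184.2, 271.9], 0.26)]
ladle [([233.5, 476.7], 0.97)]
sieve [([187.3, 155.3], 0.95)]
wrist [[286.8, 0.0, 318.5], [0.0, 286.8, 202.5], [0.0, 0.0, 1.0]] [-0.026  0.     0.     0.     0.   ] [[0.414, -0.871, -0.263, 149.729], [0.91, 0.397, 0.12, 509.034], [0.0, -0.289, 0.957, 374.567], [0.0, 0.0, 0.0, 1.0]]
box []
pivot []
eye []
bend []
slot []
puller_mid []
prong []
mat_mid []
mug [([290.5, 255.7], 0.82)]
soap [([290.8, 258.6], 0.47)]
tumbler []
jar_mid []
spoon []
ladle []
sieve [([383.3, 476.1], 0.94)]
2.4
```

View pics/side0.png

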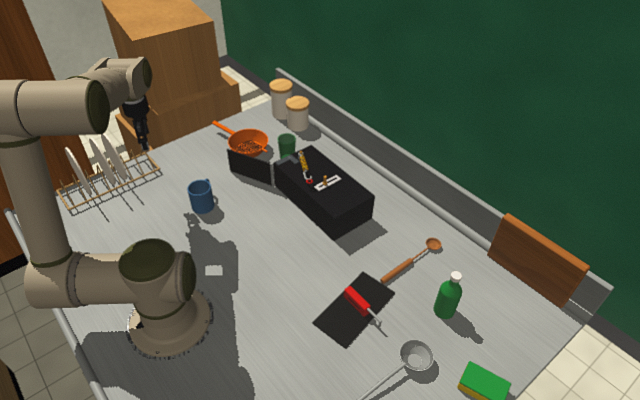

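View pics/top0.png

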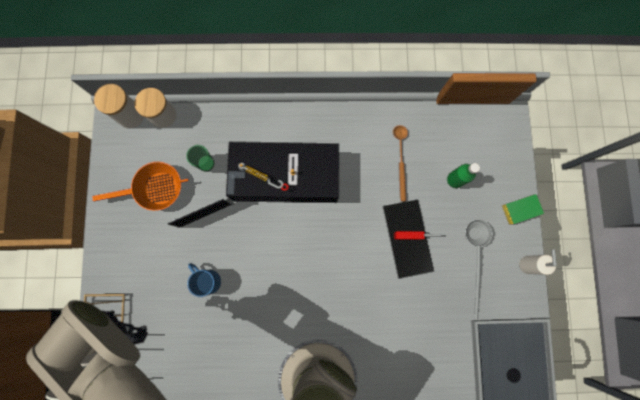

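View pics/wrist0.png

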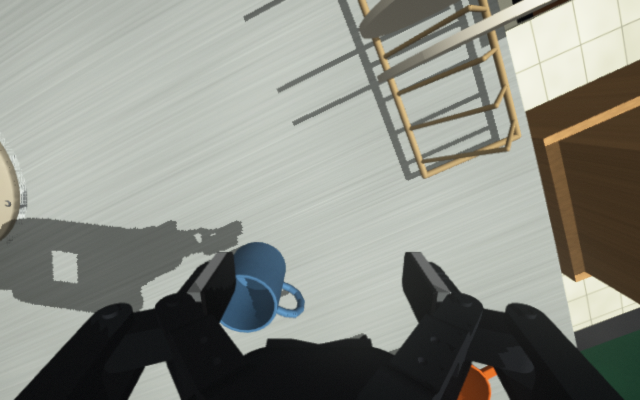

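```bash
python3 - <<'E'
import cv2
a=cv2.imread('pics/top0.png');cv2.imwrite('pics/top0a.png',cv2.resize(a[130:290,220:450],None,fx=3.4,fy=3.4,interpolation=cv2.INTER_CUBIC))
b=cv2.imread('pics/side0.png');cv2.imwrite('pics/side0a.png',cv2.resize(b[130:350,250:450],None,fx=2.7,fy=2.7,interpolation=cv2.INTER_CUBIC))
E
```

```text
(no output)
```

View pics/top0a.png

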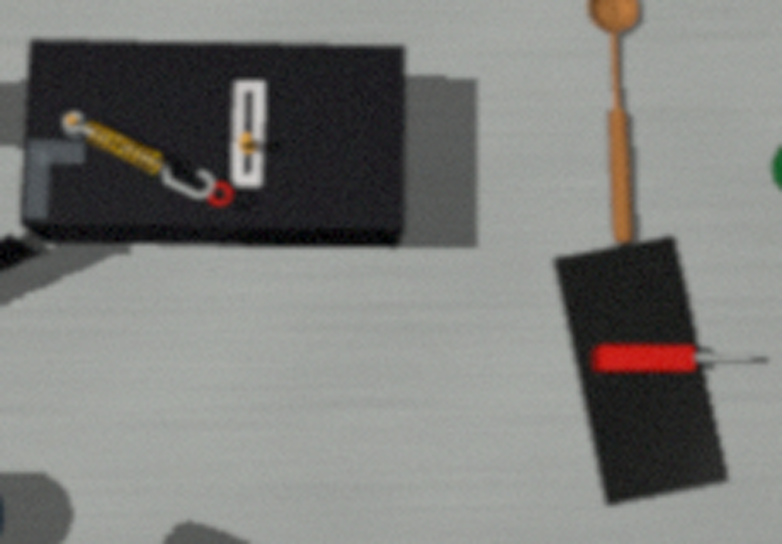

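View pics/side0a.png

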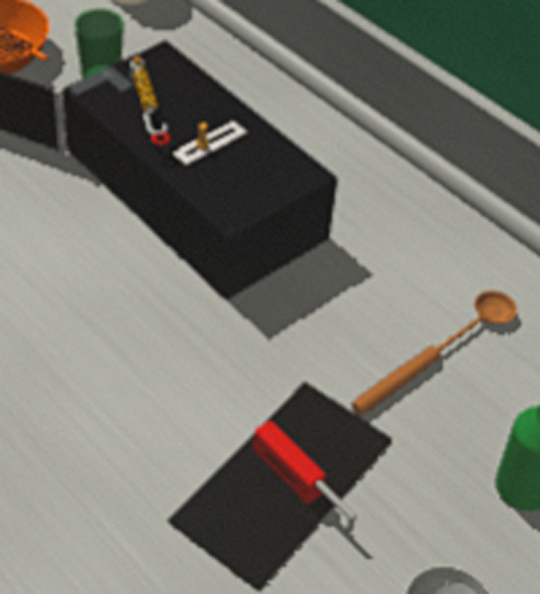

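```bash
python3 - <<'E'
from h import *
s=bot.camera('side');t=bot.camera('top')
print(np.array(bot.camera('wrist')['mount']).round(3).tolist())
Z={'pivot':((73,121),(135,60)),'eye':((219,194),(160,139)),'posttop':((246,140),(203,124)),'boxFR':((402,243),(228,298)),'boxFRtop':((400,233),(231,237)),'boxBRtop':((404,46),(336,180)),'slotF':((248,186),(184,158)),'slotB':((248,82),(240,126)),
'handlefrontTop':((697,346+10),(320,484)),'handlerearTop':((593,358),(266,427)),'matA':((556,259),(170,520)),'matB':((674,238),(305,383)),'matC':((727,481),(392,439)),'matD':((608,503),(262,588))}
for k,((a,b),(c,d)) in Z.items():
    r1=ray(t,(130+b/3.4,220+a/3.4),T_of(t)); r2=ray(s,(130+d/2.7,250+c/2.7),T_of(s))
    x,e=tri([r1,r2]);print(k,x.round(1),np.round(e,1))
E
```

```text
[[-0.0, 0.957, 0.289, 74.426], [1.0, 0.0, -0.0, 0.348], [-0.0, 0.289, -0.957, -135.24], [0.0, 0.0, 0.0, 1.0]]
pivot [643.4 214.5 147.3] [0.3 0.3]
eye [581.   89.  134.2] [1.5 1.5]
posttop [626.   63.8 150.2] [2.7 2.7]
boxFR [554.5 -75.8   7.4] [0.1 0.1]
boxFRtop [551.5 -70.8 110.5] [5.1 5.1]
boxBRtop [721.5 -76.5 103.3] [0.8 0.8]
slotF [594.5  63.5 112.5] [4.2 4.2]
slotB [688.4  63.9 111.9] [2.7 2.7]
handlefrontTop [ 439.8 -346.5   41. ] [0.9 0.9]
handlerearTop [ 444.  -253.3   33.9] [5.6 5.6]
matA [ 468.2 -215.4 -157.4] [98. 98.]
matB [ 508.4 -292.   115.8] [34. 34.]
matC [ 381.7 -373.8  197.5] [74.5 74.5]
matD [ 336.9 -316.2 -105.2] [46.1 46.1]
```

```bash
cat >> h.py <<'E'
def quat(d):
    d=np.array([d[0],d[1],0.]);d/=np.linalg.norm(d);z=np.array([0,0,-1.]);y=np.cross(z,d)
    return R.from_matrix(np.c_[d,y,z]).as_quat()
E
python3 - <<'E'
from h import *
for nm,pos,d in [('puller',(442,-300,20),(0,-1)),('box',(610,-70,140),(0,1)),('box',(640,-70,140),(0,1)),('boxfar',(570,-60,140),(-.5,1)),('box',(640,-70,140),(0.2,1)),('view',(610,140,260),(0,-1)),('view',(610,140,260),(1,0)),('view',(610,60,260),(0,1)),('view',(610,60,260),(1,0)),('vp',(442,-330,250),(0,-1))]:
    q=bot.ik(pos,quat(d));print(nm,pos,d,None if q is None else np.round(q,2))
E
```

```text
puller (442, -300, 20) (0, -1) [-0.82  0.61  1.69 -0.    0.84  2.33]
box (610, -70, 140) (0, 1) [-0.3   0.59  1.34 -0.    1.21 -0.3 ]
box (640, -70, 140) (0, 1) [-0.29  0.66  1.23 -0.    1.25 -0.29]
boxfar (570, -60, 140) (-0.5, 1) [-0.31  0.51  1.48 -0.    1.15 -0.77]
box (640, -70, 140) (0.2, 1) [-0.29  0.66  1.23 -0.    1.25 -0.09]
view (610, 140, 260) (0, -1) None
view (610, 140, 260) (1, 0) [ 0.04  0.53  1.12 -0.    1.49  1.61]
view (610, 60, 260) (0, 1) [-0.09  0.5   1.17 -0.    1.47 -0.09]
view (610, 60, 260) (1, 0) [-0.09  0.5   1.17 -0.    1.47  1.48]
vp (442, -330, 250) (0, -1) [-0.85  0.36  1.4  -0.    1.38  2.29]
```

```bash
python3 - <<'E'
from h import *
import pickle
S=[]
for i,pos in enumerate([(600,165,290),(600,75,290)]):
    bot.movep(pos,quat((0,1)));bot.dwell(0.1)
    ps=wpose();p=bot.camera('wrist');save(p,f'w{i+1}');S.append((ps,p))
    for k in ['pivot','eye','bend','slot']:
        r=bot.recognise(k,p);print(k,[(np.round(a['centre'],1).tolist(),round(a['score'],2)) for a in r[:3]])
    print(ps)
pickle.dump(S,open('spring.pkl','wb'));print(bot.get_time_s())
E
```

```text
pivot [([196.3, 353.9], 0.64), ([13.7, 396.1], 0.58)]
eye [([245.7, 306.1], 0.67)]
bend [([242.2, 308.0], 0.89), ([17.4, 396.4], 0.2)]
slot [([265.6, 351.9], 0.79), ([32.5, 70.8], 0.58)]
(array([599.58829816, 165.98125937, 290.07416739]), array([ 7.06519831e-01,  7.07693243e-01,  3.14720119e-05, -4.33753038e-05]))
pivot []
eye [([161.5, 302.1], 0.8)]
bend [([160.2, 304.7], 0.96)]
slot [([193.3, 354.0], 0.57)]
(array([599.9733777 ,  75.7325575 , 290.05153003]), array([ 7.06812181e-01,  7.07401249e-01,  1.05733826e-04, -4.27297298e-05]))
5.5083
```

```bash
python3 - <<'E'
import cv2
a=cv2.imread('pics/w1.png');cv2.imwrite('pics/w1a.png',cv2.resize(a[120:300,250:450],None,fx=3.3,fy=3.3,interpolation=cv2.INTER_CUBIC))
a=cv2.imread('pics/w2.png');cv2.imwrite('pics/w2a.png',cv2.resize(a[60:240,250:450],None,fx=3.3,fy=3.3,interpolation=cv2.INTER_CUBIC))
E
```

```text
(no output)
```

View pics/w1a.png

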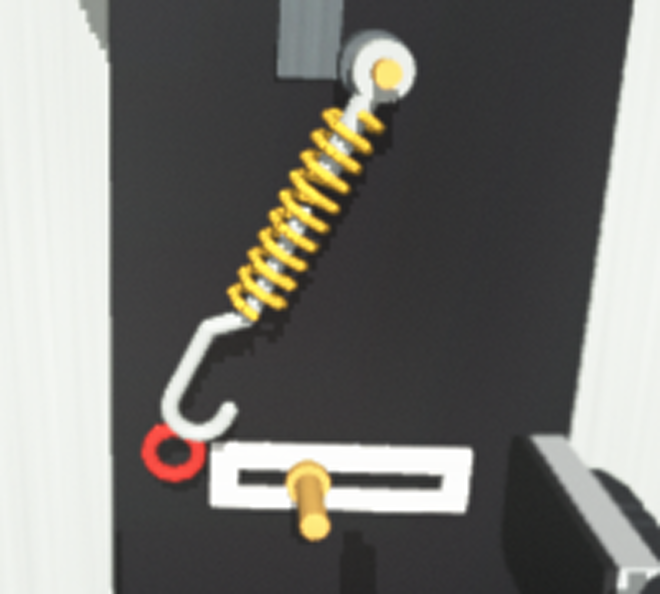

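View pics/w2a.png

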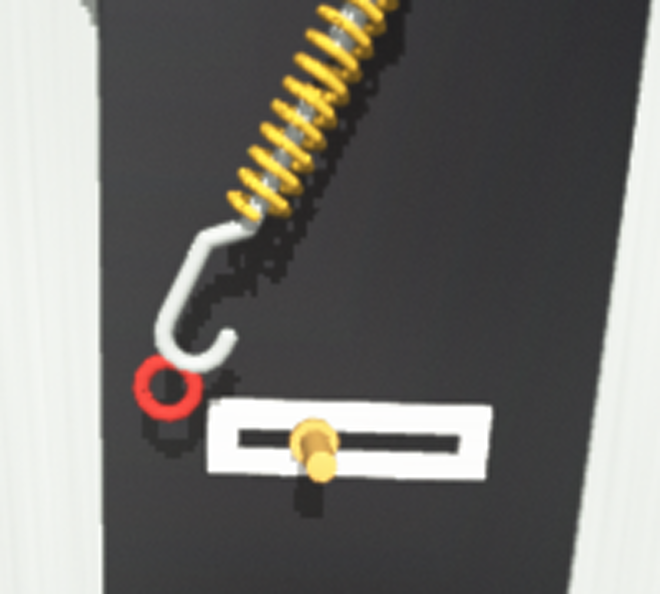

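```bash
python3 - <<'E'
from h import *
import pickle
S=pickle.load(open('spring.pkl','rb'))
(a,p1),(b,p2)=S;T1=T_of(p1,a);T2=T_of(p2,b)
f1=lambda u:(120+u[1]/3.3,250+u[0]/3.3); f2=lambda u:(60+u[1]/3.3,250+u[0]/3.3)
for k,u,v in [('eye',(174,452),(168,387)),('post',(314,524),(320,464)),('plA',(212,442),(210,399)),('plB',(472,449),(492,407)),('plC',(466,513),(486,479)),('plD',(210,508),(207,473)),('bend',(203,408),(200,341))]:
    x,e=tri([ray(p1,f1(u),T1),ray(p2,f2(v),T2)])
    z={'e':136,'p':113,'b':136}[k[0]]
    if k=='post':z=146
    print(k,x.round(1),np.round(e,1),'atz',z,atz(p1,f1(u),T1,z)[:2].round(1),atz(p2,f2(v),T2,z)[:2].round(1))
for z in (136,146,150):print('pivot',z,atz(p1,f1((387,73)),T1,z).round(1))
t=bot.camera('top');s=bot.camera('side')
for nm,P,T in(('top',t,T_of(t)),('side',s,T_of(s))):
    pass
E
```

```text
eye [581.5  90.1 137.6] [0.1 0.1] atz 136 [581.5  89.3] [581.4  89.8]
post [628.5  67.8 146.2] [0.2 0.2] atz 146 [628.7  67.7] [628.4  67.8]
plA [594.   80.5 111.4] [0. 0.] atz 113 [594.   81.4] [594.   80.9]
plB [689.7  78.  112.1] [0.1 0.1] atz 113 [689.3  78.5] [689.5  78.2]
plC [688.5  53.6 115.8] [0.2 0.2] atz 113 [689.1  51.9] [689.5  52.7]
plD [593.1  55.6 115.5] [0.2 0.2] atz 113 [593.2  54.1] [592.9  54.8]
bend [591.3 103.4 131.3] [0. 0.] atz 136 [591.4 105.6] [591.4 104.2]
pivot 136 [647.4 215.6 136. ]
pivot 146 [645.7 216.5 146. ]
pivot 150 [645.  216.8 150. ]
```

```bash
python3 - <<'E'
from h import *
import pickle
S=[]
bot.command_gripper(60,60)
for i,pos in enumerate([(442,-270,230),(442,-350,230)]):
    bot.movep(pos,quat((0,-1)));bot.dwell(0.1)
    ps=wpose();p=bot.camera('wrist');save(p,f'p{i+1}');S.append((ps,p))
    for k in ['puller_mid','prong','mat_mid']:
        r=bot.recognise(k,p);print(k,[(np.round(a['centre'],1).tolist(),round(a['score'],2)) for a in r[:3]])
    print(ps)
pickle.dump(S,open('pull.pkl','wb'));print(bot.get_time_s(),bot.get_force())
E
```

```text
puller_mid [([144.8, 320.6], 0.55)]
prong [([144.5, 321.0], 0.58)]
mat_mid [([146.2, 334.8], 0.72)]
(array([ 442.22472895, -269.76389312,  230.04564235]), array([ 7.07449698e-01, -7.06763695e-01,  6.11806623e-05, -2.89785238e-05]))
puller_mid [([212.8, 317.1], 0.76)]
prong [([208.8, 318.0], 0.8)]
mat_mid [([203.2, 337.7], 0.84)]
(array([ 442.10698861, -349.30915203,  229.99202231]), array([ 7.07326058e-01, -7.06887405e-01, -1.76698630e-04, -1.10087415e-04]))
9.0917 [ 0.42100937  0.5486746  -0.18285771]
```

View pics/p1.png

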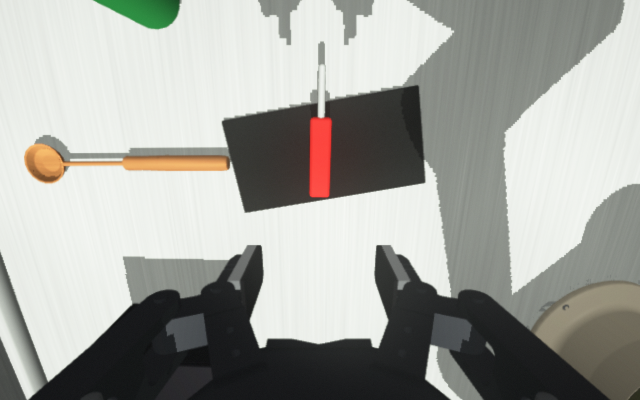

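View pics/p2.png

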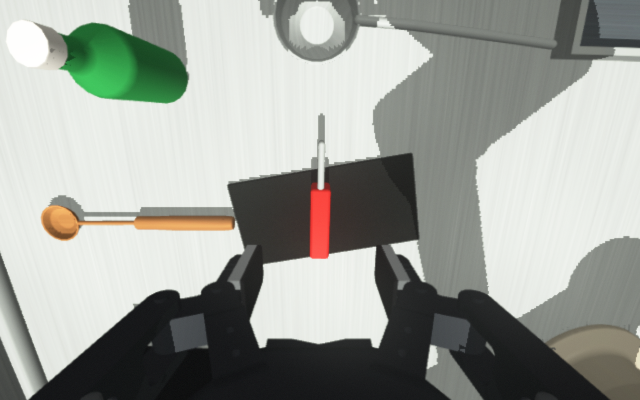

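```bash
python3 - <<'E'
from h import *
import pickle
S=pickle.load(open('pull.pkl','rb'))
C=[]
for ps,p in S:
    T=T_of(p,ps);im=p['img'].astype(int)
    m=((im[:,:,2]>120)&(im[:,:,1]<90)&(im[:,:,0]<90)).astype(np.uint8)
    m[:, :280]=0;m[:,360:]=0
    ys,xs=np.nonzero(m)
    r=cv2.minAreaRect(np.c_[xs,ys].astype(np.float32));bx=cv2.boxPoints(r)
    print(r)
    W=np.array([atz(p,(y,x),T,46)[:2] for x,y in bx]);print(W.round(1).tolist())
    P=np.array([atz(p,(y,x),T,46)[:2] for x,y in zip(xs,ys)]).astype(np.float32)
    print(cv2.minAreaRect(P))
    C.append((p,T))
(p1,T1),(p2,T2)=C
for k,u,v in [('mA',(222,121),(228,184)),('mB',(418,86),(412,153)),('rodtip',(321,67),(321,142)),('hf_l',(310.5,118),(310.5,184)),('hf_r',(331,118),(330,184)),('hr_l',(310,197),(310,258)),('hr_r',(329,197),(328,258))]:
    x,e=tri([ray(p1,u[::-1],T1),ray(p2,v[::-1],T2)]);print(k,x.round(1),np.round(e,1))
print([atz(p1,u[::-1],T1,6)[:2].round(1).tolist() for u in [(222,121),(418,86),(425,182),(246,212)]])
E
```

```text
((319.908203125, 156.99810791015625), (21.362899780273438, 80.30979919433594), 1.1691392660140991)
[[453.5, -253.0], [450.9, -342.2], [428.1, -341.8], [428.8, -252.5]]
((440.4822998046875, -297.38616943359375), (89.17102813720703, 23.640933990478516), 88.96183013916016)
((320.0, 220.0), (74.0, 20.0), 90.0)
[[451.3, -349.0], [428.6, -349.0], [427.4, -255.5], [452.1, -255.5]]
((440.0799865722656, -302.267822265625), (93.5581283569336, 23.32090950012207), 89.5167465209961)
mA [ 5.603e+02 -3.372e+02  3.000e-01] [0.3 0.3]
mB [ 323.4 -377.6    0.7] [0.1 0.1]
rodtip [ 439.  -393.6   29.8] [0.2 0.2]
hf_l [ 451.5 -340.6   14.9] [0.2 0.2]
hf_r [ 427.2 -340.6   15. ] [0. 0.]
hr_l [ 452.  -251.6   41.3] [0.3 0.3]
hr_r [ 429.6 -251.7   41.4] [0.1 0.1]
[[558.8, -337.3], [325.2, -377.1], [304.9, -261.9], [537.8, -221.0]]
```

```bash
python3 - <<'E'
from h import *
q=quat((-0.017,-1))
bot.movep((440.5,-297.4,90),q)
bot.line_to((440.5,-297.4,20),q,v=120)
print(bot.get_force(),wpose())
bot.command_gripper(15,80);print(bot.get_width())
bot.dwell(0.1);print(wpose(),bot.get_force())
bot.line_to((440.5,-297.4,120),q,v=150)
bot.dwell(0.2);ps=wpose();p=bot.camera('wrist');save(p,'g1');print(ps,bot.get_width(),bot.get_force(),bot.get_wrist_torque(),bot.get_time_s())
import pickle;pickle.dump((ps,p),open('g1.pkl','wb'))
E
```

```text
[ 1.0587604  -0.93510792  0.30508092] (array([ 440.96635533, -298.03888227,   20.9412799 ]), array([-7.01026192e-01,  7.13134949e-01, -9.06429509e-04, -2.20665648e-05]))
22.955861596541347
(array([ 440.90946953, -297.74194924,   20.81294022]), array([-7.01089638e-01,  7.13072735e-01, -7.70768092e-04,  1.21639718e-05])) [0.41761445 0.5780031  6.19187431]
(array([ 440.23040304, -297.14515495,  119.13877498]), array([-7.01042688e-01,  7.13118836e-01,  8.21966963e-04,  2.19951988e-05])) 23.08161586316433 [ 0.56704867  0.12196199 -0.44418604] [ 0.02215552  0.03348176 -0.05027697] 12.0583
```

View pics/g1.png

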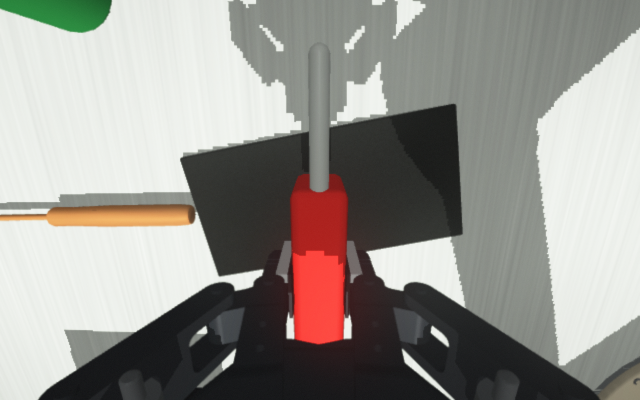

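```bash
python3 - <<'E'
from h import *
import pickle
ps,p=pickle.load(open('g1.pkl','rb'))
M=np.array(p['mount'],float)
print(proj(p,[(95,0,-19.5),(99,0,-23.5),(99,0,-19.5),(95,3,12.5),(45,0,-19.5),(45,12,-25.5),(45,-12,-25.5),(45,0,-25.5)],M).round(1))
im=p['img']
for r in (42,44,46,48,52,60,100,150,175): print(r,[im[r,c].mean().round() for c in range(304,336,1)])
print(cv2.resize(im[35:60,300:340],None,fx=1,fy=1).shape)
print([im[r,319].tolist() for r in range(36,54)])
print([im[r,300].tolist() for r in range(165,200,2)])
E
```

```text
[[ 53.8 317. ]
 [ 38.9 316.9]
 [ 41.7 316.9]
 [ 67.8 323.7]
 [186.4 317.2]
 [190.  347.5]
 [190.  286.7]
 [190.  317.1]]
42 [np.float64(140.0), np.float64(139.0), np.float64(137.0), np.float64(138.0), np.float64(138.0), np.float64(140.0), np.float64(140.0), np.float64(140.0), np.float64(142.0), np.float64(142.0), np.float64(139.0), np.float64(138.0), np.float64(136.0), np.float64(128.0), np.float64(130.0), np.float64(131.0), np.float64(129.0), np.float64(133.0), np.float64(138.0), np.float64(141.0), np.float64(141.0), np.float64(138.0), np.float64(136.0), np.float64(135.0), np.float64(136.0), np.float64(139.0), np.float64(141.0), np.float64(140.0), np.float64(138.0), np.float64(138.0), np.float64(140.0), np.float64(141.0)]
44 [np.float64(141.0), np.float64(137.0), np.float64(137.0), np.float64(138.0), np.float64(139.0), np.float64(139.0), np.float64(140.0), np.float64(141.0), np.float64(140.0), np.float64(132.0), np.float64(127.0), np.float64(127.0), np.float64(128.0), np.float64(130.0), np.float64(130.0), np.float64(132.0), np.float64(132.0), np.float64(130.0), np.float64(129.0), np
[... 4389 characters left out ...]
4(68.0), np.float64(59.0), np.float64(60.0), np.float64(60.0), np.float64(60.0), np.float64(60.0), np.float64(58.0)]
(25, 40, 3)
[[134, 141, 136], [134, 142, 137], [135, 142, 137], [135, 142, 137], [134, 142, 137], [134, 141, 136], [128, 134, 130], [124, 131, 126], [129, 136, 131], [133, 139, 134], [136, 142, 137], [135, 142, 137], [138, 144, 140], [139, 145, 141], [142, 148, 144], [145, 151, 145], [146, 153, 148], [147, 153, 148]]
[[45, 47, 48], [43, 47, 47], [44, 47, 49], [45, 48, 49], [45, 47, 49], [33, 37, 84], [28, 30, 119], [28, 30, 120], [27, 30, 121], [25, 28, 122], [26, 28, 123], [27, 29, 124], [27, 29, 130], [28, 31, 146], [29, 33, 162], [31, 34, 166], [32, 35, 168], [31, 35, 170]]
```

```bash
cat >> h.py <<'E'
D=np.array([0.11,0.99]);D/=np.linalg.norm(D);QD=quat(D)
PX,PY,PZ=95.,0.7,12.5
def tcp_for(pr,d=D):
    d=np.array(d)/np.linalg.norm(d)
    y=np.array([d[1],-d[0]])
    xy=np.array(pr[:2])-PX*d-PY*y
    return np.array([xy[0],xy[1],pr[2]+PZ])
def prong_of(ps):
    return ps[0]+R.from_quat(ps[1]).apply([PX,PY,PZ])
PIV=np.array([645.,216.6]);EYE=np.array([581.5,89.7]);POST=np.array([628.5,67.8])
E
python3 - <<'E'
from h import *
import pickle
bot.line_to((440.5,-297.4,235),None,v=250)
t=tcp_for((*EYE,150))
bot.movep((t[0],t[1],235),QD)
bot.line_to(t,QD,v=150);bot.dwell(0.15)
ps=wpose();p=bot.camera('wrist');save(p,'e1');t_=bot.camera('top');save(t_,'e1t');s=bot.camera('side');save(s,'e1s')
print(prong_of(ps),bot.get_force(),bot.get_qpos(),bot.get_time_s())
pickle.dump((ps,p),open('e1.pkl','wb'))
a=cv2.imread('pics/e1.png');cv2.imwrite('pics/e1a.png',cv2.resize(a[0:150,240:440],None,fx=4,fy=4,interpolation=cv2.INTER_CUBIC))
b=cv2.imread('pics/e1s.png');cv2.imwrite('pics/e1sa.png',cv2.resize(b[120:240,260:380],None,fx=5,fy=5,interpolation=cv2.INTER_CUBIC))
E
```

```text
[582.0422206   89.56426015 151.18735694] [-0.42526171 -0.77694709 -0.55042221] [-2.13470817e-01  4.78309777e-01  1.46371613e+00 -7.89010847e-06
  1.19850315e+00 -1.02773961e-01] 15.7
```

View pics/e1a.png

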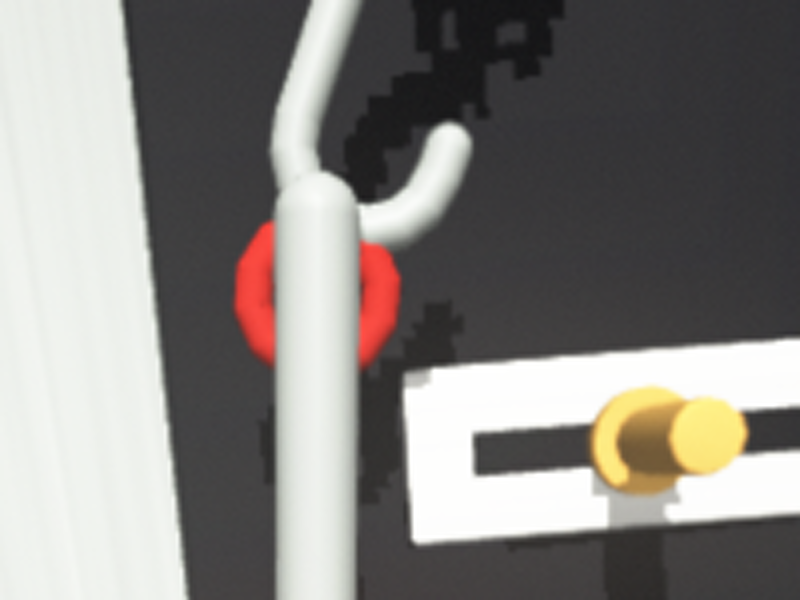

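View pics/e1sa.png

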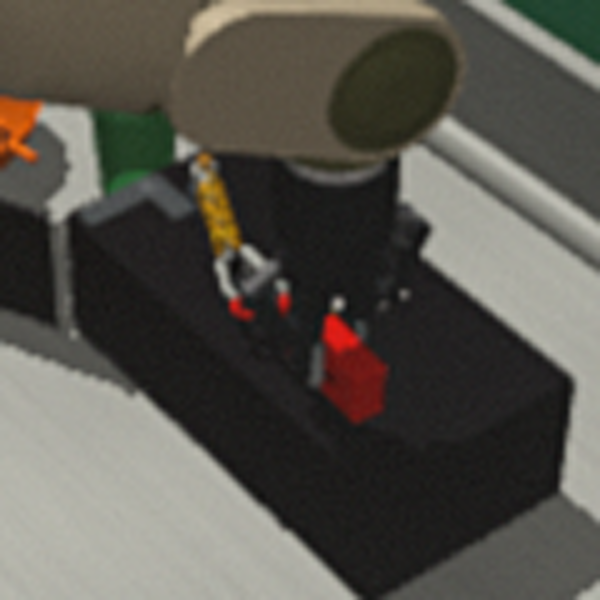

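```bash
python3 - <<'E'
from h import *
import pickle
ps,p=pickle.load(open('e1.pkl','rb'));T=T_of(p,ps)
print('eye here',atz(p,(73,319.5),T,136.5).round(1),'prong',prong_of(ps).round(1))
im=p['img'].astype(int);m=((im[:,:,2]>150)&(im[:,:,1]<100)&(im[:,:,0]<100));ys,xs=np.nonzero(m[:150]);print(xs.min(),xs.max(),ys.min(),ys.max())
# model ring outline projection
a=np.linspace(0,2*np.pi,60)
best=[]
for ex in np.arange(578,586,.5):
  for ey in np.arange(85,95,.5):
    q=proj(p,np.c_[ex+11*np.cos(a),ey+11*np.sin(a),np.full(60,136)],T)
    best.append((abs(q[:,1].min()-(xs.min()-.0))+abs(q[:,1].max()-xs.max()-1)+abs(q[:,0].max()-ys.max()-1),ex,ey))
print(sorted(best)[:4])
print('post',atz(p,(109,240+708/4),T,146))
E
```

```text
eye here [581.4  90.6 136.5] prong [582.   89.6 151.2]
299 339 55 90
[(np.float64(1.5565471654066556), np.float64(581.5), np.float64(92.5)), (np.float64(1.5772919390925892), np.float64(581.5), np.float64(93.0)), (np.float64(1.8707614711337612), np.float64(582.0), np.float64(93.0)), (np.float64(1.8758466270407155), np.float64(582.0), np.float64(92.5))]
post [628.79816557  67.09695766 146.        ]
```

```bash
python3 - <<'E'
from h import *
f0=np.array(bot.get_force())
for z in (143,139,136,132,128,124.5):
    bot.line_to(tcp_for((581.5,90.2,z)),QD,v=40)
    f=np.array(bot.get_force())-f0
    print(z,prong_of(wpose()).round(1),f.round(2))
    if np.linalg.norm(f)>4: print('contact');break
bot.dwell(.1);print(bot.get_force()-f0,bot.get_time_s())
p=bot.camera('wrist');save(p,'e2')
a=p['img'];cv2.imwrite('pics/e2a.png',cv2.resize(a[0:150,240:440],None,fx=4,fy=4,interpolation=cv2.INTER_CUBIC))
s=bot.camera('side');b=s['img'];cv2.imwrite('pics/e2sa.png',cv2.resize(b[120:240,260:380],None,fx=5,fy=5,interpolation=cv2.INTER_CUBIC))
E
```

```text
143 [581.3  90.3 142.6] [ 0.1   0.81 -0.55]
139 [581.4  90.2 138.7] [-0.21 -0.27 -0.77]
136 [581.4  90.2 135.9] [ 0.85  0.97 -1.3 ]
132 [581.4  90.2 131.7] [-0.17  0.72 -1.5 ]
128 [581.4  90.2 127.7] [-0.18  1.28 -1.54]
124.5 [581.4  90.2 124.3] [ 0.88  0.98 -1.18]
[-0.43698311  0.77433289 -1.75458327] 17.375
```

View pics/e2a.png

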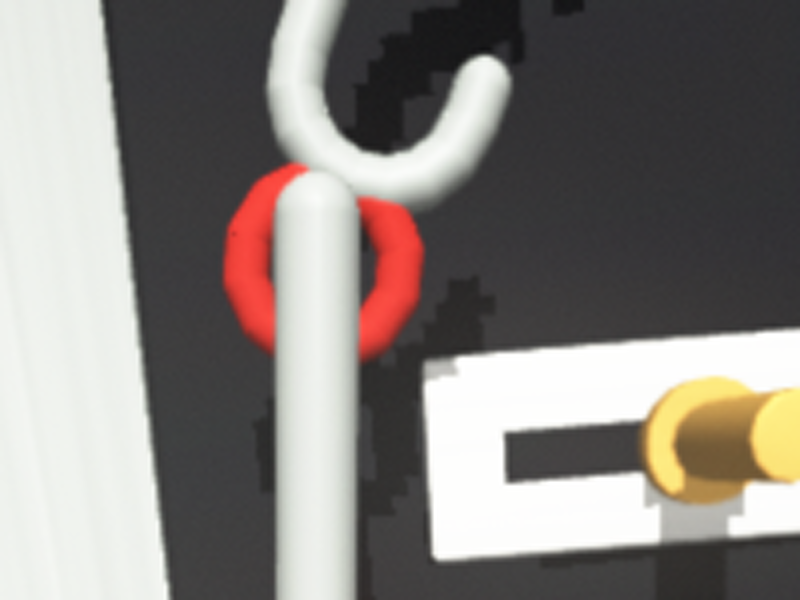

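View pics/e2sa.png

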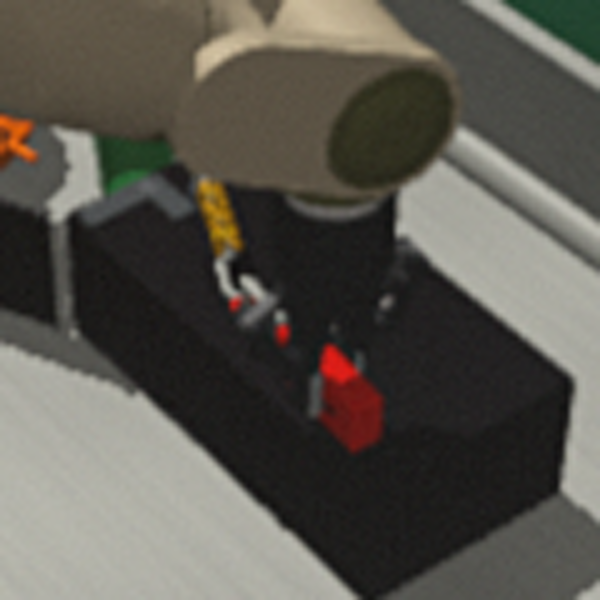

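```bash
cat >> h.py <<'E'
def F(n=12):
    return np.mean([bot.get_force() for _ in range(n)],axis=0)
def pol(r,th):  # prong pos at radius r, angle th measured from -y toward -x (front)
    return PIV+r*np.array([-np.sin(th),-np.cos(th)])
ZP=124.3
E
python3 - <<'E'
from h import *
f0=F();t0=bot.get_time_s();print('f0',f0.round(2),np.std([bot.get_force() for _ in range(12)],axis=0),t0)
th0=np.arctan2(*(PIV-EYE)); print('th0',th0,'thpost',np.arctan2(*(PIV-POST)),np.linalg.norm(PIV-POST))
for r in (145,155,167,180,188,191):
    bot.line_to(tcp_for((*pol(r,th0),ZP)),QD,v=50)
    bot.dwell(0.05)
    f=F()-f0;u=-pol(1,th0)+PIV;pr=prong_of(wpose())
    print(r,np.linalg.norm(pr[:2]-PIV).round(1),f.round(2),'along',(f[:2]@u).round(2),'s_est',((f[:2]@u-1.4)/.14).round(1),bot.get_time_s())
    if f[:2]@u>9: break
np.save('f0.npy',f0)
ps=wpose();p=bot.camera('wrist');save(p,'s1')
import pickle;pickle.dump((ps,p),open('s1.pkl','wb'))
E
```

```text
f0 [-0.39 -0.44 -1.72] [5.55111512e-17 0.00000000e+00 4.44089210e-16] 17.475
th0 0.46396276814574516 thpost 0.11043593328195556 149.7120235652434
145 145.0 [ 0.71  0.32 -0.02] along 0.6 s_est -5.7 17.775
155 155.0 [1.   3.39 0.96] along 3.48 s_est 14.9 18.175
167 166.8 [2.75 4.01 0.74] along 4.82 s_est 24.4 18.6167
180 179.5 [ 2.36  6.11 -2.2 ] along 6.52 s_est 36.6 19.075
188 187.3 [ 3.21  6.59 -0.75] along 7.33 s_est 42.4 19.4333
191 190.2 [ 4.31  7.78 -0.53] along 8.88 s_est 53.5 19.7333
```

View pics/s1.png

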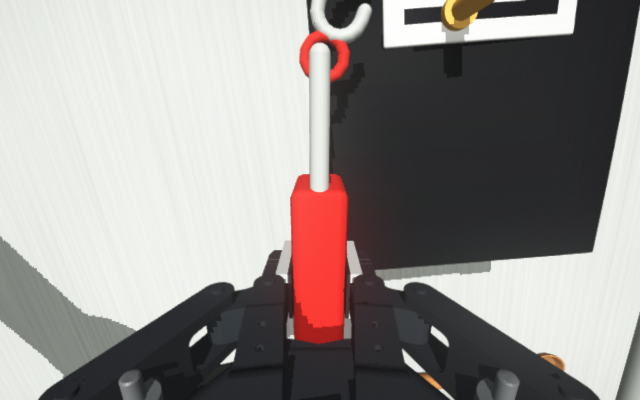

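```bash
python3 - <<'E'
from h import *
import pickle
f=[]
for i in range(8):
    bot.dwell(0.03);f.append(bot.get_force())
f=np.array(f)-np.load('f0.npy');th0=.464;u=np.array([np.sin(th0),np.cos(th0)])
al=f[:,:2]@u;print(al.round(2),al.mean(),(al.mean()-1.4)/.14)
ps,p=pickle.load(open('s1.pkl','rb'));T=T_of(p,ps)
im=p['img'].astype(int);m=((im[:,:,2]>150)&(im[:,:,1]<100)&(im[:,:,0]<100));ys,xs=np.nonzero(m[:120]);print(xs.min(),xs.max(),ys.min(),ys.max())
a=p['img'];a=cv2.resize(a[0:100,280:380],None,fx=6,fy=6,interpolation=cv2.INTER_CUBIC)
pr=prong_of(ps);print(pr)
th=np.linspace(0,2*np.pi,60)
for s in (43,46,49):
    c=pol(142+s,th0)
    for r in (11,6):
        q=proj(p,np.c_[c[0]+r*np.cos(th),c[1]+r*np.sin(th),np.full(60,136)],T)
        cv2.polylines(a,[((q[:,::-1]-[280,0]+.5)*6).astype(int)],True,{43:(255,0,0),46:(0,255,0),49:(0,255,255)}[s],1)
cv2.imwrite('pics/s1a.png',a)
print(bot.get_time_s())
E
```

```text
[7.84 8.28 8.28 7.2  8.38 8.47 8.41 8.95] 8.224880628348505 48.74914734534645
300 349 30 80
[559.76968333  46.57129439 124.37155585]
20.05
```

View pics/s1a.png

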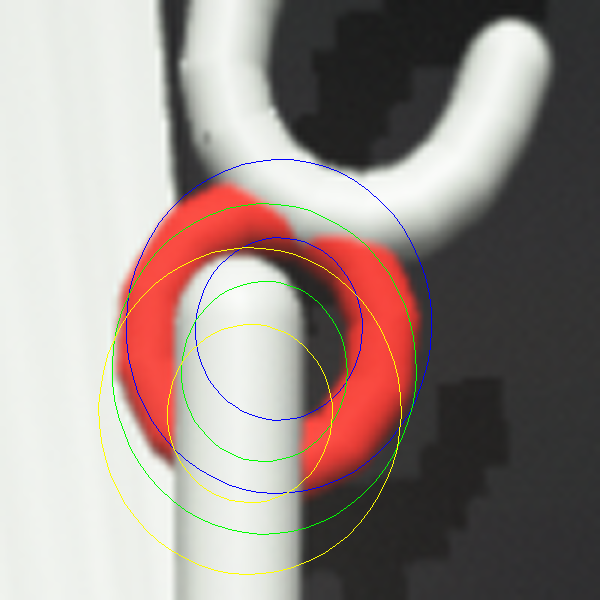

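```bash
cat >> h.py <<'E'
F0=np.load('f0.npy')
def Fa(n=5,dt=.02):
    f=[]
    for i in range(n):
        bot.dwell(dt);f.append(bot.get_force())
    return np.mean(f,axis=0)-F0
def comp(f,th):
    u=np.array([np.sin(th),np.cos(th)]);t=np.array([np.cos(th),-np.sin(th)])
    return f[:2]@u,f[:2]@t
E
python3 - <<'E'
from h import *
R_=191.2
for th in (.41,.36,.31,.27):
    bot.line_to(tcp_for((*pol(R_,th),ZP)),QD,v=60)
base=None
for th in (.25,.23,.21,.19,.17,.155,.145):
    bot.line_to(tcp_for((*pol(R_,th),ZP)),QD,v=40)
    f=Fa(4);a,l=comp(f,th);pr=prong_of(wpose())
    if base is None:base=l
    print(th,np.linalg.norm(pr[:2]-PIV).round(1),'along %.2f lat %.2f'%(a,l),pr.round(1),round(bot.get_time_s(),2))
    if l-base<-2.5 or a>9.2: print('stop');break
p=bot.camera('wrist');save(p,'s2');ps=wpose()
import pickle;pickle.dump((ps,p),open('s2.pkl','wb'))
cv2.imwrite('pics/s2a.png',cv2.resize(p['img'][0:110,270:410],None,fx=5,fy=5,interpolation=cv2.INTER_CUBIC))
E
```

```text
0.25 190.1 along 7.73 lat 0.37 [597.7  32.5 124.2] 21.58
0.23 190.1 along 7.62 lat 0.46 [601.4  31.6 124.2] 21.9
0.21 190.1 along 7.80 lat 0.55 [605.   30.8 124.2] 22.22
0.19 190.1 along 7.87 lat 0.39 [608.8  30.  124.2] 22.53
0.17 190.0 along 8.32 lat 0.16 [612.5  29.4 124.2] 22.85
0.155 190.0 along 7.75 lat 0.62 [615.3  28.9 124.2] 23.17
0.145 190.0 along 7.94 lat 1.11 [617.2  28.6 124.2] 23.48
```

View pics/s2a.png

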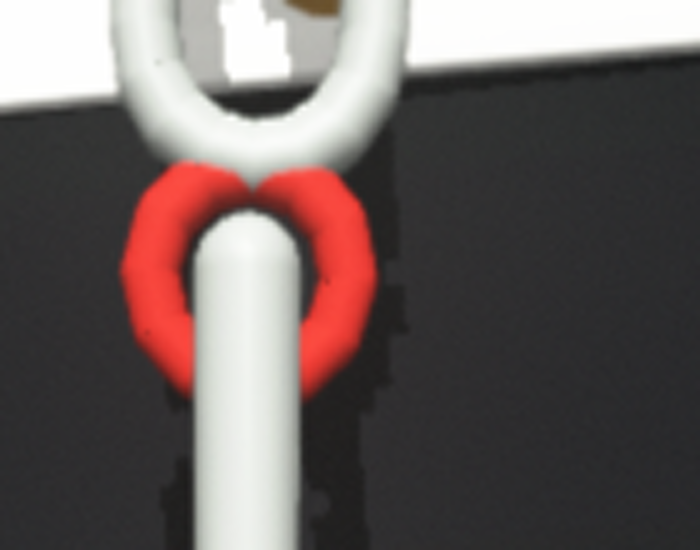

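```bash
python3 - <<'E'
from h import *
R_=191.2;base=.55
for th in (.135,.127,.121,.116,.112,.108,.105,.102,.099,.096,.093,.090,.087):
    bot.line_to(tcp_for((*pol(R_,th),ZP)),QD,v=30)
    f=Fa(4);a,l=comp(f,th);pr=prong_of(wpose())
    print(th,np.linalg.norm(pr[:2]-PIV).round(1),'along %.2f lat %.2f'%(a,l),pr.round(1),'ang %.4f'%np.arctan2(*(PIV-pr[:2])),round(bot.get_time_s(),2))
    if l-base<-1.8 or a>9.2: print('stop');break
E
```

```text
0.135 190.0 along 8.14 lat 0.72 [619.1  28.4 124.2] ang 0.1370 23.85
0.127 190.0 along 7.86 lat 0.76 [620.6  28.2 124.1] ang 0.1290 24.17
0.121 190.0 along 8.21 lat 1.02 [621.7  28.1 124.1] ang 0.1231 24.48
0.116 190.0 along 8.24 lat 0.50 [622.6  27.9 124.1] ang 0.1181 24.8
0.112 190.0 along 7.99 lat 0.24 [623.4  27.9 124.1] ang 0.1141 25.12
0.108 190.0 along 8.30 lat 0.71 [624.1  27.8 124.1] ang 0.1100 25.43
0.105 190.0 along 7.75 lat 0.09 [624.7  27.7 124.1] ang 0.1073 25.75
0.102 189.9 along 8.05 lat 0.31 [625.2  27.7 124.1] ang 0.1042 26.07
0.099 189.9 along 7.93 lat 0.86 [625.8  27.7 124.2] ang 0.1012 26.38
0.096 189.9 along 8.12 lat 0.52 [626.4  27.6 124.1] ang 0.0983 26.7
0.093 189.9 along 8.21 lat 0.24 [626.9  27.5 124.1] ang 0.0952 27.02
0.09 189.9 along 8.05 lat 0.16 [627.5  27.5 124.1] ang 0.0924 27.33
0.087 189.9 along 7.91 lat -0.94 [627.8  27.5 124.1] ang 0.0906 27.65
```

```bash
python3 - <<'E'
from h import *
R_=191.2
for th in (.084,.081):
    bot.line_to(tcp_for((*pol(R_,th),ZP)),QD,v=30)
    f=Fa(6);a,l=comp(f,th);pr=prong_of(wpose())
    print(th,np.linalg.norm(pr[:2]-PIV).round(1),'along %.2f lat %.2f'%(a,l),pr.round(1),'ang %.4f'%np.arctan2(*(PIV-pr[:2])),round(bot.get_time_s(),2))
    if l<-2: break
p=bot.camera('wrist');save(p,'s3');s=bot.camera('side');b=s['img']
cv2.imwrite('pics/s3s.png',cv2.resize(b[120:240,260:380],None,fx=5,fy=5,interpolation=cv2.INTER_CUBIC))
cv2.imwrite('pics/s3a.png',cv2.resize(p['img'][0:110,270:410],None,fx=5,fy=5,interpolation=cv2.INTER_CUBIC))
E
```

```text
0.084 189.9 along 7.81 lat -1.79 [628.2  27.4 124. ] ang 0.0887 28.0
0.081 189.9 along 7.97 lat -2.66 [628.5  27.4 123.9] ang 0.0870 28.35
```

View pics/s3a.png

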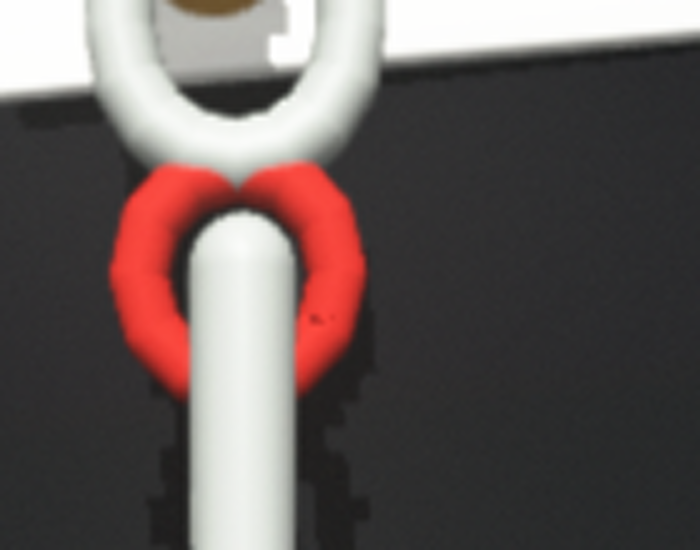

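View pics/s3s.png

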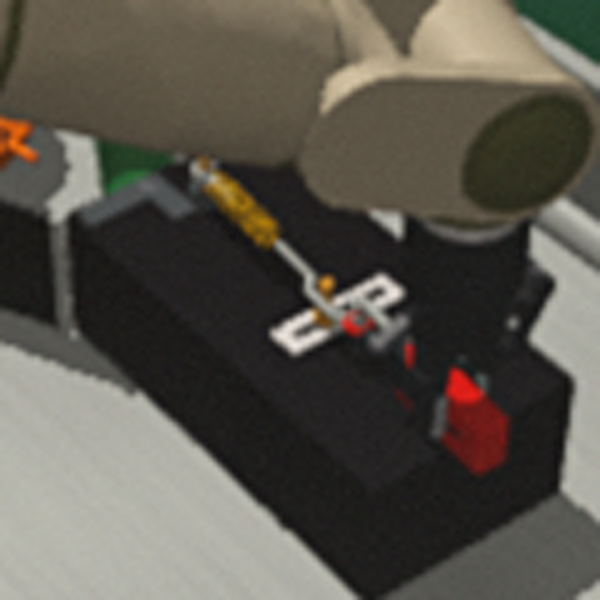

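```bash
python3 - <<'E'
from h import *
th=.098
for r in (191.2,187,183,179.5,177,175,173.5,172,171,170,169):
    bot.line_to(tcp_for((*pol(r,th),ZP)),QD,v=25)
    f=Fa(4);a,l=comp(f,th);pr=prong_of(wpose())
    print(r,np.linalg.norm(pr[:2]-PIV).round(1),'along %.2f lat %.2f'%(a,l),pr.round(1),'ang %.4f'%np.arctan2(*(PIV-pr[:2])),round(bot.get_time_s(),2))
    if abs(l)>3.5 or a<.8: print('stop');break
p=bot.camera('wrist');save(p,'s4');s=bot.camera('side');b=s['img']
cv2.imwrite('pics/s4s.png',cv2.resize(b[120:240,260:380],None,fx=5,fy=5,interpolation=cv2.INTER_CUBIC))
cv2.imwrite('pics/s4a.png',cv2.resize(p['img'][0:110,270:410],None,fx=5,fy=5,interpolation=cv2.INTER_CUBIC))
E
```

```text
191.2 189.9 along 8.17 lat 0.22 [625.9  27.6 124.1] ang 0.1007 28.8
187 185.8 along 7.49 lat 0.30 [626.4  31.7 124.1] ang 0.1004 29.18
183 181.9 along 6.21 lat 0.27 [626.8  35.6 124.2] ang 0.1002 29.56
179.5 178.6 along 6.57 lat 0.32 [627.2  38.9 124.1] ang 0.1000 29.92
177 176.1 along 6.34 lat 0.27 [627.4  41.4 124.2] ang 0.0999 30.23
175 174.2 along 5.44 lat 0.44 [627.7  43.3 124.2] ang 0.0996 30.55
173.5 172.8 along 5.40 lat 0.47 [627.9  44.6 124.2] ang 0.0992 30.87
172 171.7 along 5.39 lat 0.07 [628.1  45.7 124.2] ang 0.0985 31.18
171 171.2 along 2.95 lat 0.26 [628.3  46.2 124.3] ang 0.0980 31.5
170 170.3 along 0.23 lat 0.21 [628.4  47.1 124.3] ang 0.0976 31.82
stop
```

View pics/s4a.png

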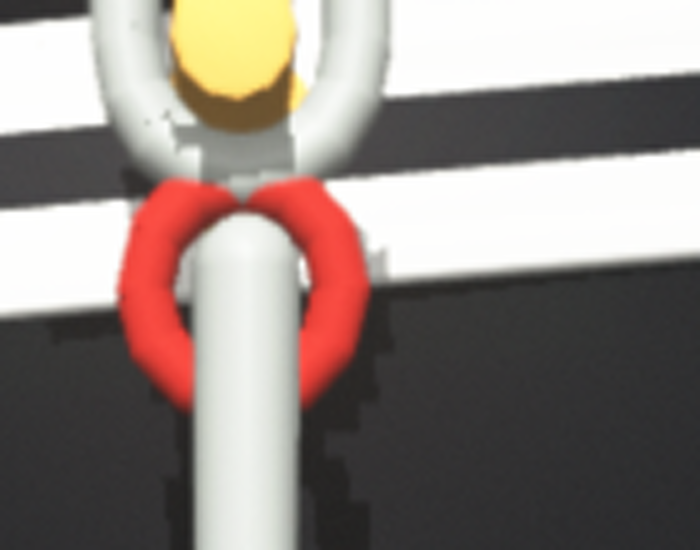

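View pics/s4s.png

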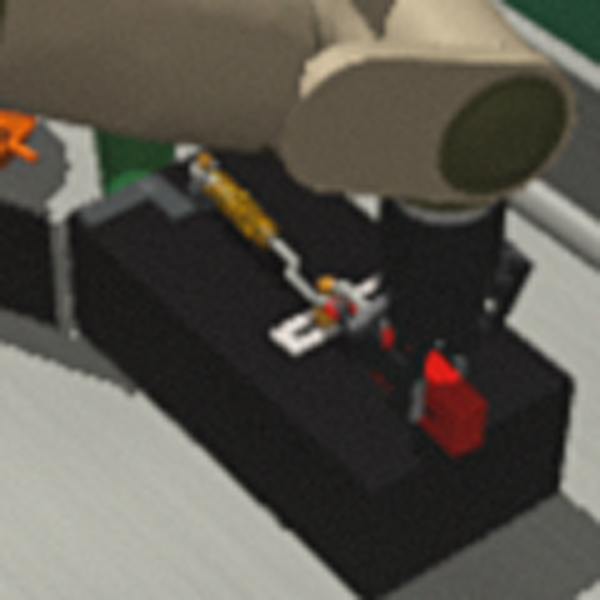

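```bash
python3 - <<'E'
from h import *
th=.098
bot.line_to(tcp_for((*pol(168.4,th),ZP)),QD,v=25)
f=Fa(4);a,l=comp(f,th);pr=prong_of(wpose());print(np.linalg.norm(pr[:2]-PIV).round(1),'along %.2f lat %.2f'%(a,l),f.round(2))
for z in (130,137,144,152):
    bot.line_to(tcp_for((*pol(168.4,th),z)),QD,v=40);f=Fa(3);print(z,f.round(2),prong_of(wpose()).round(1))
    if f[2]<-4: print('stuck');break
bot.line_to(tcp_for((*pol(168.4,th),240)),QD,v=200)
bot.dwell(.1);ps=wpose();p=bot.camera('wrist');save(p,'s5')
s=bot.camera('side');b=s['img'];cv2.imwrite('pics/s5s.png',cv2.resize(b[120:240,260:380],None,fx=5,fy=5,interpolation=cv2.INTER_CUBIC))
print(bot.get_time_s(),bot.get_width())
E
```

```text
168.4 along 0.54 lat -0.02 [ 0.03  0.54 -0.18]
130 [0.09 0.37 0.12] [628.6  49.  130.2]
137 [ 0.45  0.36 -0.15] [628.6  49.  137.1]
144 [0.45 0.22 0.35] [628.5  49.  144.1]
152 [0.08 0.24 0.09] [628.5  49.  152.1]
34.5167 23.14355580801979
```

View pics/s5.png

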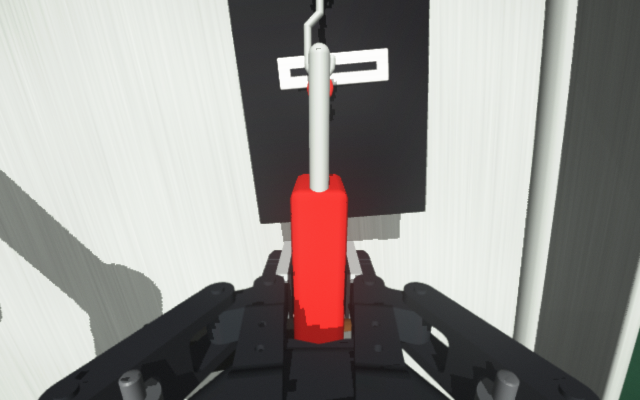

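View pics/s5s.png

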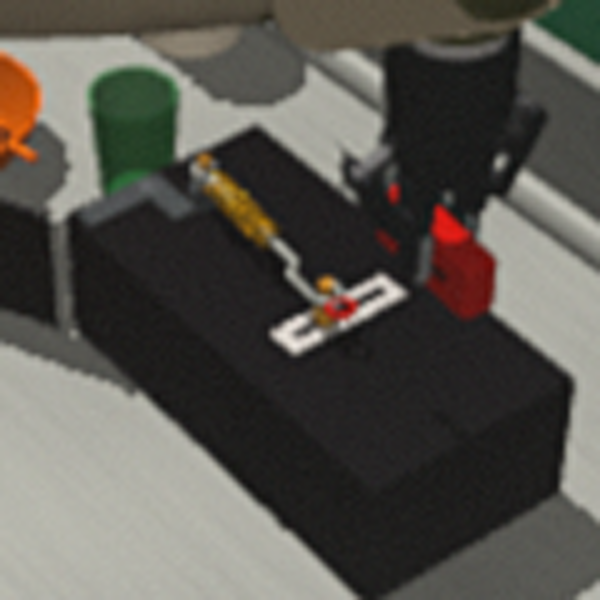

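```bash
python3 - <<'E'
from h import *
q=quat((-0.017,-1))
bot.movep((440.5,-297.4,240),q)
bot.line_to((440.5,-297.4,35),q,v=180)
f0=Fa(3)
for z in (26,24,23,22,21.3,20.7,20.1,19.5):
    bot.line_to((440.5,-297.4,z),q,v=25);f=Fa(3)-f0;print(z,f.round(2),wpose()[0].round(1))
    if f[2]>3: break
bot.command_gripper(40);print(bot.get_width())
bot.line_to((440.5,-297.4,60),q,v=80)
bot.line_to((440.5,-297.4,150),q,v=200)
bot.movep((442,-270,230),quat((0,-1)));bot.dwell(.1)
import pickle
ps=wpose();p=bot.camera('wrist');save(p,'f1');pickle.dump((ps,p),open('f1.pkl','wb'))
T=T_of(p,ps);im=p['img'].astype(int)
m=((im[:,:,2]>120)&(im[:,:,1]<90)&(im[:,:,0]<90)).astype(np.uint8);m[:, :280]=0;m[:,360:]=0
ys,xs=np.nonzero(m);P=np.array([atz(p,(y,x),T,46)[:2] for x,y in zip(xs,ys)]).astype(np.float32)
print(cv2.minAreaRect(P),bot.get_time_s())
for n in('top','side'):
    c=bot.camera(n);save(c,'f1'+n)
print([ (r['centre'],r['score']) for r in bot.recognise('puller_mid',p)])
a=cv2.imread('pics/f1side.png');cv2.imwrite('pics/f1sa.png',cv2.resize(a[120:340,250:450],None,fx=2.7,fy=2.7,interpolation=cv2.INTER_CUBIC))
E
```

```text
26 [-0.14 -0.37 -0.58] [ 440.5 -297.4   26. ]
24 [ 0.08 -0.97 -0.47] [ 440.5 -297.4   23.9]
23 [-0.22 -0.29 -0.7 ] [ 440.5 -297.4   23. ]
22 [-0.27 -0.16 -0.22] [ 440.5 -297.4   22. ]
21.3 [ 0.11 -0.02 -0.83] [ 440.5 -297.4   21.3]
20.7 [-0.29  0.1   1.33] [ 440.6 -297.4   20.8]
20.1 [-2.75  1.89  8.72] [ 440.6 -297.5   20.8]
39.76277007605261
((440.0972900390625, -297.55780029296875), (89.37651062011719, 23.67738151550293), 89.04263305664062) 42.4917
[([147.2, 315.0], 0.57)]
```

View pics/f1.png

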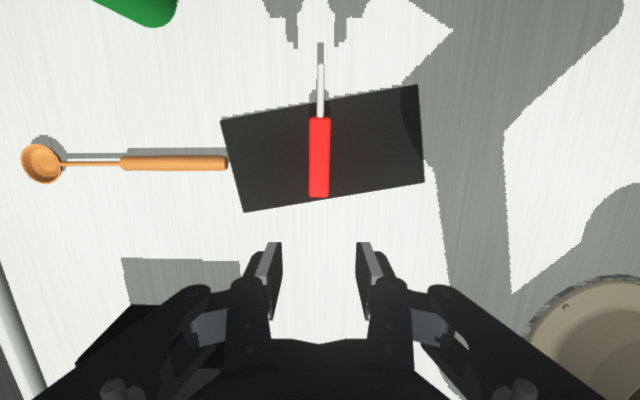

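View pics/f1sa.png

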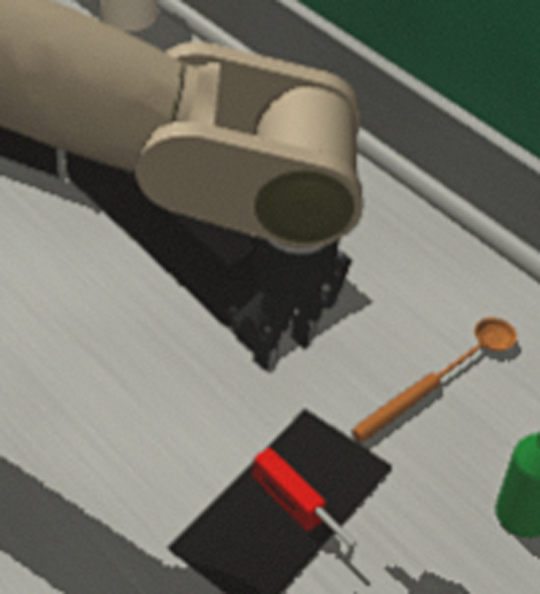

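View pics/f1top.png

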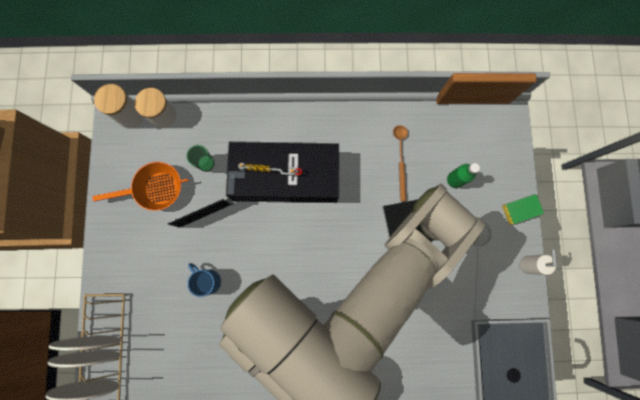

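```bash
python3 - <<'E'
from h import *
bot.movep((600,75,290),quat((0,1)));bot.dwell(.1)
ps=wpose();p=bot.camera('wrist');save(p,'z');T=T_of(p,ps)
cv2.imwrite('pics/za.png',cv2.resize(p['img'][60:240,250:450],None,fx=3.3,fy=3.3,interpolation=cv2.INTER_CUBIC))
im=p['img'].astype(int);m=((im[:,:,2]>150)&(im[:,:,1]<100)&(im[:,:,0]<100));ys,xs=np.nonzero(m[:240]);c=((ys.min()+ys.max())/2,(xs.min()+xs.max())/2)
e=atz(p,c,T,136)[:2];print(e,np.linalg.norm(e-PIV)-142,bot.get_time_s())
E
```

```text
[627.13164267  49.27578214] 26.27558372292367 44.8833
```

View pics/za.png

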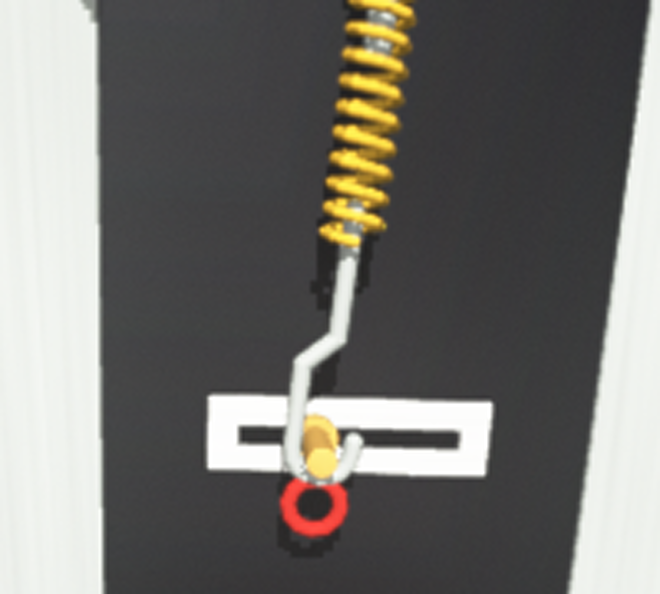

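The hook sits around the brass post, which shows at about (320, 450) in the zoomed picture, and the ring's position gives a stretch of 26.3 mm. I'm handing in.

```bash
python3 - <<'E'
from h import *
print(bot.hand_in(),bot.get_time_s())
E
```

```text
the job is handed in; nothing more can be done
the job is handed in; nothing more can be done
```

The spring's hook is seated on the brass post and holds there by itself. The puller is back on its mat, and I handed the job in at about 45 s on the robot's clock.

- **Stretching and seating:** I put the prong in the red eye and drew the spring out to about 45 mm. I swung it back until I felt the hook touch the post with about 3 N sideways, backed off about 2.6 mm at the prong to centre it, then eased it on. The pull dropped from about 5.4 N to 0 at the expected seating point, and the prong lifted out with no resistance.
- **Last checks:** The final wrist picture shows the hook around the post at about 26.3 mm stretch (25 to 28 mm expected). The puller stands upright within about 0.5 mm of where it started. The other kitchen things I could see look unmoved. The arm covered the ladle in the last pictures, and the jar inside the box never showed.
- **Disagreements:**
  - At full draw the force reading gave 48.7 mm of stretch and the picture about 44.5 mm. The force zero was a single noisy reading; both values are under the 52 mm limit.
  - Touch put the post about 1.4 mm from where the camera had it, and I used the touch result.
  - The puller stands across the mat's long side, not along it as the text says. I put it back the way I found it.

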